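# Set out three infusions and their additives in the preparation rack

### The job

Set out the additives in the preparation rack, each upright in a pocket: the blue-capped vial in the pocket directly in front of the short infusion bottle with the blue label, the green-capped vial directly in front of the short bottle with the green label, and the red-capped vial directly in front of the tall infusion bottle. Stand the white glass ampoule, the solvent for the red-capped powder, in the smaller pocket right in front of where the red-capped vial goes, and lay the syringe flat in the long trough along the rack's front edge. Leave the bottles and the steel cup where they stand.

Things in the scene. Friction and masses are not known exactly. Their poses are not given: they have to be found in the camera images.
- rack: Blue-grey rack, 266 x 280, fixed. Origin: centre of underside; x to its rear, y left, z up; yaw within 0.2 rad. 3 lanes, y = 92, 0, -92; each has a round bottle well (72 across, x = 93), vial pocket (42 across, x = 1) and smaller ampoule pocket (36 across, x = -45), floors at z = 10, block 24 high (ribs 27). In front, 16 high: trough 46 (x) by 200 (y), centre x = -106, y = 0, floor z = 10. All mm.
- bottle_blue: Short white infusion bottle with a blue band on its label, 62 mm diameter, 127 mm tall. Origin: centre of its underside. Full and loose, standing in one of the three rear wells of the rack (any of them); not to be moved.
- bottle_green: Short white infusion bottle with a dark green band on its label, 64 mm diameter, 131 mm tall. Origin: centre of its underside. Full and loose, standing in one of the three rear wells of the rack (any of them); not to be moved.
- bottle_tall: Tall, slimmer white infusion bottle with a light green patch on its label, 62 mm diameter, 169 mm tall. Origin: centre of its underside. Full and loose, standing in one of the three rear wells of the rack (any of them); not to be moved.
- vial_red: Glass medicine vial with a red cap, white label, standing; 26 mm diameter body up to 46 mm, 54 mm tall over the cap (18 mm across). Loose. Origin: centre of its underside, z up.
- vial_blue: Glass medicine vial with a blue cap, white label, standing; 26 mm diameter body up to 46 mm, 54 mm tall over the cap (18 mm across). Loose. Origin: centre of its underside, z up.
- vial_green: Glass medicine vial with a green cap, white label, standing; 26 mm diameter body up to 46 mm, 54 mm tall over the cap (18 mm across). Loose. Origin: centre of its underside, z up.
- ampoule: White glass ampoule, standing, 20 mm diameter body (straight up to about 45 mm) and a thin pointed neck, 80 mm tall. Loose. Origin: centre of its underside, z up.
- syringe: 20 ml syringe lying flat, 179 mm long along its own y (needle cap to -y), barrel 20 mm diameter from y = -43 to +56 mm, finger flange 36 mm wide (x) at y = 57 mm. Grip across the barrel near the origin, which is mid-length on its underside, z up. Loose; plunger fixed. May lie in the trough either way round; starts within 0.25 rad of yaw 0.
- steel_cup: Small steel cup, 56 mm diameter, 64 mm tall, a bystander, loose. Origin: centre of its underside. Not to be moved.
There are look-alikes about, which are no part of the job. What is shaped like the vial_red but orange is not meant.

How it is judged:
By the outcome, as a careful person would: the job done as asked, in the order asked, and still so for the second after the job is handed in, with the robot touching nothing.
It also fails if it takes over 125 s, if anything falls off the work surface, if the arm or the gripper's body presses on something with over 40 N, if the wrist force passes 120 N, or if a joint passes its speed limit or range.

### The arm

A 6-joint arm with a two-finger parallel gripper is mounted at the origin on a cart in front of the work surface, level with it; the furniture and walls round the work are solid. World frame = base frame: x ahead of the robot, y to its left, z up, the work surface at z = 0. Lengths are in m, angles in rad, forces in N, time in s.
With the tool pointing down it reaches from about 0.35 to 0.8 m from the base axis. Payload 7.3 kg.
Tool frame: the origin (TCP) lies between the finger pads; the fingertips stand 25 mm ahead of it and the grasp point (between the pads) lies 6 mm ahead of it (r.tip_extent is the distance from the TCP to the fingertips, in m); z points along the fingers, y is the direction in which the jaws open and shut (so a half turn about z gives the same grasp; the last joint's range is limited). The gripper opens to 85 mm and grips with 20 to 120 N. Pads are 22 mm wide; open, the fingers measure 114 mm over their backs; the gripper's body (76 mm by 85 mm) begins 54 mm behind the grasp point. The pads swing forward as they close: fully open they stand 13 mm farther back than shut.
Start: joints at [-1.395, 0.342, 1.524, -0, 1.275, -0.146], TCP at [0.166, -0.498, 0.256] pointing down, gripper open.
Joint ranges: [-2.53, 2.53], [-0.77, 2.02], [0.04, 2.7], [-1, 4.14], [0.28, 2.66], [-3.11, 3.11]. Speed limits (rad/s): [2.57, 2.57, 3.14, 3.14, 3.14, 3.14].

### API

Orientations are given as a unit quaternion [x, y, z, w].
In Python, from workcell import r, command_gripper, optics gives the robot as it stands. The module is installed in compiled form; this text tells all that it offers. Calls block until the motion is done:
- r.reach(position, orientation): joint-space move of the TCP to a pose.
- r.move_straight(position, orientation=None, speed=0.15, max_force=None): straight line of the TCP; orientation=None keeps the orientation; speed is the mean speed in m/s. With max_force (N) it stops when the force on the tool has changed by that much, and returns True; else False.
- r.movej(angles): joint-space move.
- command_gripper(opening, force=None): finger opening in m; force is the grip in N (None keeps the last); returns when the fingers have stopped.
- r.hold(seconds).
- r.solve_ik(position, orientation): joint angles nearest the present ones, or None.
- r.read_state(): the state.
- optics.get_image(name): name is "side" or "top"; returns (picture, depth): 384x512x3 uint8, red, green, blue; 384x512 float32, m along the optical axis (not along the pixel's ray), 0 where there is no reading.
- optics.camera_model(name): a dict with "K" (3x3 intrinsics, pixels), "R" (3x3) and "t" (3): a world point X has camera coordinates R X + t. Camera axes: x right, y down, z forward; pixel columns grow to the right and rows downward; lengths in m; the calibration is good to about 2 mm. A picture is of the moment at which its call begins. camera_model takes no time and is no camera call.
A pose or a line that the arm cannot do raises r.PlanningError and nothing moves.
- r.finish_job(): hands the job in, once; it reports no verdict.
The state is a dict: "time_s": time; "joint_positions": joint angles; "dq": joint speeds; "tau": joint torques, N m; "eef_pos": TCP position; "eef_rot": TCP orientation; "contact_force": force on the tool from outside, world axes, zero at the start; "torque": the same for the moment, N m; "grip_width": finger opening in m.
Only numpy, scipy, OpenCV 4.12 (cv2) and the standard library are available. Lean on these libraries where they do the work, as an engineer would, in place of code of your own. Each camera call takes 0.05 s, during which the arm holds its last target. There are 200 camera calls.

## Working session

There is one attempt and no reset: what is moved stays moved. The work goes in short steps, each a Python script; the robot and the scene stay as the last script left them, time stands still between calls to the robot, and variables do not carry over. Pictures are saved under pics/ and viewed, about 12 in all and at most 16, crops included, and the job is handed in when it is done.

```bash
mkdir -p pics; python3 - <<'E'
from workcell import r, optics
import cv2,numpy as np
for n in ("top","side"):
    im,d=optics.get_image(n); cv2.imwrite(f"pics/{n}0.png",im[:,:,::-1]); np.savez(f"{n}0.npz",im=im,d=d)
    m=optics.camera_model(n); print(n,m["K"].round(1).tolist(),(-m["R"].T@m["t"]).round(3),m["R"].round(3).tolist())
print(r.read_state()["eef_rot"],r.tip_extent)
E
```

```text
top [[439.7, 0.0, 255.2], [0.0, 439.7, 197.8], [0.0, 0.0, 1.0]] [0.388 0.089 1.135] [[0.023, -1.0, 0.014], [-0.988, -0.025, -0.15], [0.15, -0.01, -0.989]]
side [[354.9, 0.0, 258.7], [0.0, 354.9, 191.6], [0.0, 0.0, 1.0]] [0.619 0.899 0.394] [[-0.998, 0.062, -0.024], [0.047, 0.4, -0.915], [-0.047, -0.915, -0.402]]
[ 9.87084293e-01  1.60200130e-01 -6.06670832e-06 -7.19571069e-04] 0.025
```

View pics/top0.png

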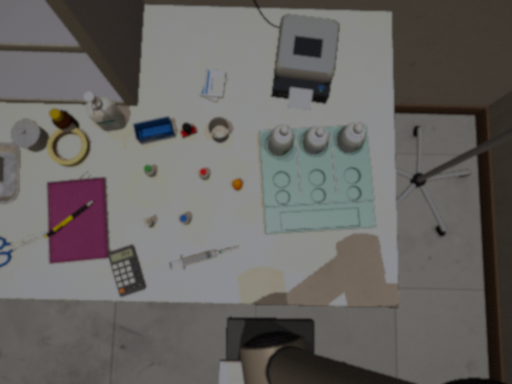

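View pics/side0.png

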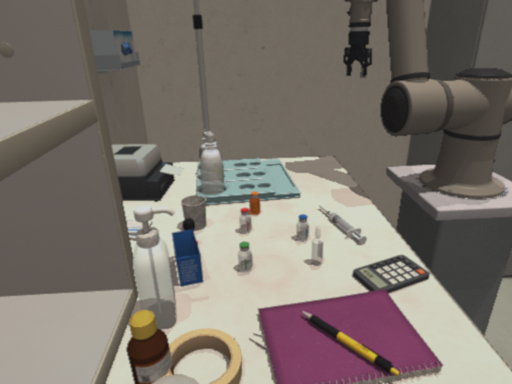

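Top view: green vial (150,170), red vial (204,173), orange decoy (237,184), blue vial (185,218), ampoule (151,221), syringe (205,257), cup (219,129), rack around (318,178). I'll zoom in on the rack from both cameras.

```bash
cat > h.py <<'E'
import numpy as np,cv2
from workcell import r,command_gripper,optics
def cloud(n,d):
    m=optics.camera_model(n);K,R,t=m["K"],m["R"],np.array(m["t"])
    v,u=np.mgrid[:d.shape[0],:d.shape[1]]
    P=np.stack([(u-K[0,2])/K[0,0]*d,(v-K[1,2])/K[1,1]*d,d],-1)
    W=(P-t)@R; W[d<=0]=np.nan; return W
def proj(n,X):
    m=optics.camera_model(n);c=m["R"]@np.asarray(X)+m["t"];p=m["K"]@c;return p[:2]/p[2]
def pix2plane(n,u,v,z):
    m=optics.camera_model(n);K,R,t=m["K"],m["R"],np.array(m["t"])
    c=-R.T@t;ray=R.T@np.linalg.solve(K,[u,v,1.]);return c+ray*(z-c[2])/ray[2]
E
python3 - <<'E'
from h import *
T=np.load("top0.npz");S=np.load("side0.npz")
a=cv2.resize(T["im"][110:240,255:385],(560,560),interpolation=cv2.INTER_CUBIC)
b=cv2.resize(S["im"][120:210,180:310],(800,554),interpolation=cv2.INTER_CUBIC)
cv2.imwrite("pics/rt.png",a[:,:,::-1]);cv2.imwrite("pics/rs.png",b[:,:,::-1])
im=T["im"];W=cloud("top",T["d"])
for nm,(u,v) in dict(green=(150,170),red=(204,173),orange=(237,184),blue=(185,218),amp=(151,221),cup=(219,129),table=(200,200)).items():
    w=W[v-9:v+10,u-9:u+10].reshape(-1,3); k=w[:,2]>0.012
    q=w[k]; print(nm,k.sum(),np.nanmedian(q,0).round(4) if k.any() else 0,np.nanmin(q,0).round(3)if k.any() else 0,np.nanmax(q,0).round(3) if k.any() else np.nanmedian(w,0).round(4))
    print('   centre px',im[v,u],pix2plane("top",u,v,.054).round(4))
# bottles: height peaks
for (u,v) in ((285,130),(317,133),(355,130)):
    w=W[v-12:v+18,u-14:u+14].reshape(-1,3);print("bottle",w[np.nanargmax(w[:,2])].round(3), np.nanpercentile(w[:,2],[97,99]).round(3))
# syringe
w=W[240:275,165:242];k=w[...,2]>.008;q=w[k];print(q.shape,q.mean(0),q.min(0),q.max(0))
_,vec,_=cv2.PCACompute2(q[:,:2].astype(np.float32),None);print(vec)
E
```

```text
green 111 [0.6178 0.3457 0.0398] [0.608 0.336 0.013] [0.632 0.361 0.058]
   centre px [65 83 56] [0.6157 0.3421 0.054 ]
red 99 [0.6126 0.2081 0.0403] [0.604 0.197 0.012] [0.629 0.222 0.058]
   centre px [135  33  31] [0.6115 0.2069 0.054 ]
orange 97 [0.5883 0.1237 0.04  ] [0.579 0.111 0.013] [0.604 0.137 0.059]
   centre px [138  86   0] [0.5856 0.1235 0.054 ]
blue 96 [0.4969 0.2509 0.0402] [0.486 0.241 0.012] [0.509 0.267 0.059]
   centre px [ 36  68 115] [0.4973 0.2491 0.054 ]
amp 74 [0.485  0.3378 0.0498] [0.477 0.332 0.013] [0.496 0.351 0.082]
   centre px [94 87 79] [0.4879 0.3321 0.054 ]
cup 192 [0.7438 0.1752 0.0386] [0.702 0.15  0.012] [0.756 0.199 0.067]
   centre px [138 129 117] [0.7266 0.1734 0.054 ]
table 0 0 0 [0.5507 0.2202 0.0006]
   centre px [140 141 134] [0.543 0.214 0.054]
bottle [0.702 0.015 0.182] [0.175 0.178]
bottle [ 0.711 -0.08   0.141] [0.135 0.138]
bottle [ 0.725 -0.159  0.143] [0.137 0.139]
(410, 3) [0.40283996 0.21550498 0.01622821] [0.37443214 0.11771615 0.00813679] [0.43341001 0.28993648 0.02561044]
[[-0.28816602  0.95758045]
 [ 0.95758045  0.28816602]]
```

View pics/rt.png

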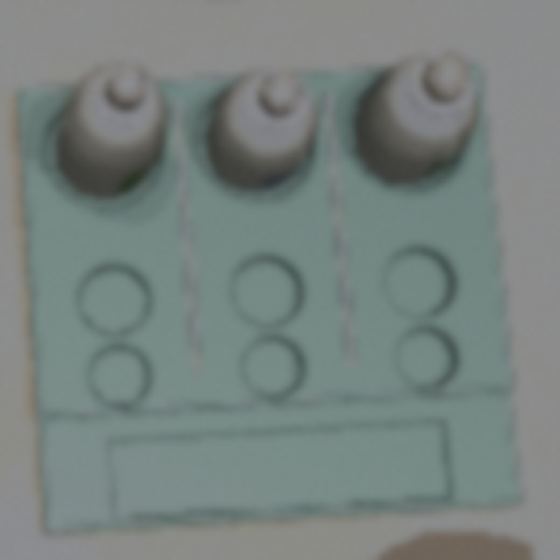

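View pics/rs.png

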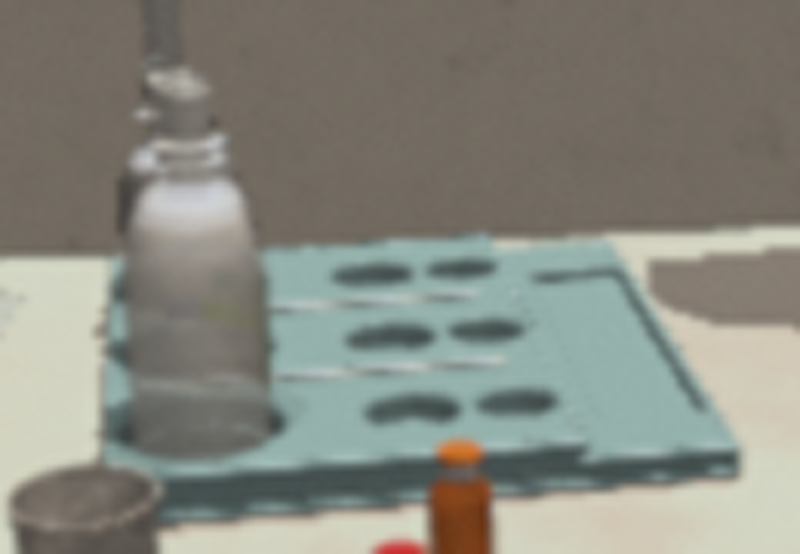

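The tall bottle (light green patch) stands in the left lane. Blue against green in the other two lanes is still unclear, so I'll average frames and boost saturation, and fit the rack at the same time.

```bash
python3 - <<'E'
from h import *
ims=[];ds=[]
for i in range(12):
    im,d=optics.get_image("top");ims.append(im.astype(float));ds.append(d)
A=np.mean(ims,0);D=np.array(ds);D[D==0]=np.nan;D=np.nanmedian(D,0);D=np.nan_to_num(D);np.savez("avg.npz",im=A,d=D)
c=A[115:165,262:374];
# chroma relative to grey, amplified
g=c.mean(-1,keepdims=True);e=np.clip(g*1.3+(c-g)*5,0,255).astype(np.uint8)
e=cv2.resize(e,(784,350),interpolation=cv2.INTER_CUBIC);cv2.imwrite("pics/chroma.png",e[:,:,::-1])
W=cloud("top",D)
for (u,v) in ((285,130),(317,133),(355,130)):
    w=W[v-12:v+18,u-14:u+14].reshape(-1,3);k=np.nanargmax(w[:,2]);z=np.sort(w[:,2][~np.isnan(w[:,2])]);print("bottle",w[k].round(3),z[-15:].round(4))
# rack top: cells of height .018-.03
reg=np.zeros(D.shape,bool);reg[118:240,250:385]=1
k=reg&(W[...,2]>.02)&(W[...,2]<.0285);q=W[k];print(len(q),q[:,2].mean());kf=reg&(W[...,2]>.012)
print("table z",np.nanmedian(W[150:200,215:230,2]))
mk=(reg&(W[...,2]>.011)&(W[...,2]<.029)); P=W[mk][:,:2].astype(np.float32)
rect=cv2.minAreaRect(P*1000);print(rect)
# yaw from pocket circles
gray=np.clip(A.mean(-1),0,255).astype(np.uint8)
sub=gray[160:212,255:385];big=cv2.resize(sub,None,fx=6,fy=6,interpolation=cv2.INTER_CUBIC)
C=cv2.HoughCircles(cv2.GaussianBlur(big,(0,0),2),cv2.HOUGH_GRADIENT,1,60,param1=60,param2=18,minRadius=34,maxRadius=62)
if C is not None:
    for x,y,rr in C[0]:
        u=(x+.5)/6-.5+255;v=(y+.5)/6-.5+160;print(round(u,1),round(v,1),round(rr/6,1),pix2plane("top",u,v,.024).round(4))
E
```

```text
bottle [0.703 0.015 0.179] [0.1764 0.1765 0.1767 0.1768 0.177  0.1774 0.1776 0.1778 0.1781 0.1782
 0.1782 0.1784 0.1791 0.1793 0.1794]
bottle [ 0.711 -0.078  0.139] [0.1363 0.1364 0.1366 0.1368 0.1369 0.137  0.1373 0.1373 0.1373 0.1374
 0.1375 0.1377 0.1378 0.1381 0.1392]
bottle [ 0.723 -0.171  0.143] [0.138  0.1382 0.1382 0.1384 0.1385 0.1386 0.1388 0.1394 0.1396 0.1402
 0.1406 0.1411 0.1423 0.1424 0.1427]
5351 0.025111096897982597
table z 0.0007404493792670106
((614.4385375976562, -80.95429992675781), (270.55877685546875, 284.4804992675781), 4.8040642738342285)
```

View pics/chroma.png

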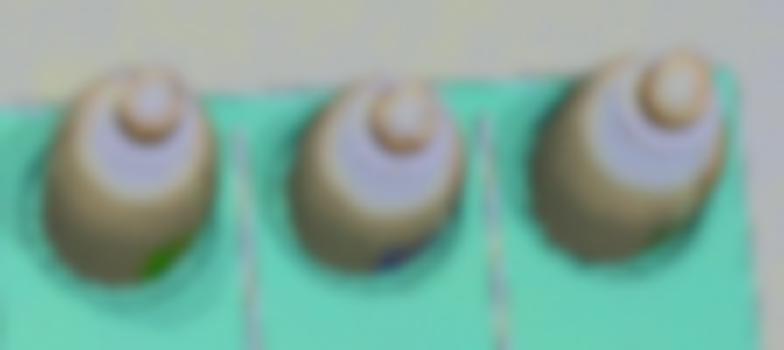

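Label bands are now clear: left lane has the light green patch (tall), the middle lane a blue band at about (400,255), and the right lane a dark green one at about (660,238). Next I'll overlay the rack model and the object estimates.

```bash
cat >> h.py <<'E'
def rackpt(pose,x,y,z=0):
    X,Y,a=pose;c,s=np.cos(a),np.sin(a);return np.array([X+c*x-s*y,Y+s*x+c*y,z])
E
python3 - <<'E'
from h import *
from scipy.optimize import minimize
from scipy.ndimage import map_coordinates,gaussian_filter
Z=np.load("avg.npz");A=Z["im"];D=Z["d"];W=cloud("top",D)
pose=np.array([.6144,-.0810,np.radians(4.804)])
G=A.mean(-1); dark=gaussian_filter(gaussian_filter(G,4)-gaussian_filter(G,.6),.6)
m=optics.camera_model("top");K,R,t=m["K"],m["R"],np.array(m["t"])
th=np.linspace(0,2*np.pi,60)
L=[]
for y in (.092,0,-.092):
    for x,rad in((.001,.021),(-.045,.018)): L.append(np.c_[x+rad*np.cos(th),y+rad*np.sin(th),0*th+.024])
tr=np.array([[-.083,-.1],[-.083,.1],[-.129,.1],[-.129,-.1]])
for i in range(4):
    s=np.linspace(0,1,60)[:,None];p=tr[i]*(1-s)+tr[(i+1)%4]*s;L.append(np.c_[p,0*s+.016])
M=np.vstack(L)
def pts(p):
    c,s=np.cos(p[2]),np.sin(p[2]);X=np.c_[p[0]+c*M[:,0]-s*M[:,1],p[1]+s*M[:,0]+c*M[:,1],M[:,2]]
    q=(X@R.T+t)@K.T;return q[:,:2]/q[:,2:]
f=lambda p:-map_coordinates(dark,pts(p)[:,::-1].T,order=1).mean()
s0=np.array([.001,.001,.002]);o=min((minimize(lambda z:f(pose+z*s0),np.array([a,b,c]),method="Nelder-Mead") for a in(-4,0,4) for b in(-4,0,4) for c in (-8,0,8)),key=lambda o:o.fun)
print(f(pose),o.fun,pose+o.x*s0); p1=pose+o.x*s0
def draw(p):
    c=cv2.resize(np.clip(A[115:240,250:385]*1.4,0,255).astype(np.uint8),None,fx=4.4,fy=4.4,interpolation=cv2.INTER_CUBIC)
    for u,v in pts(p): cv2.circle(c,(int((u-250+.5)*4.4),int((v-115+.5)*4.4)),1,(255,0,0),-1)
    return c
cv2.imwrite("pics/fit.png",draw(p1)[:,:,::-1])
hsv=cv2.cvtColor(A.astype(np.uint8),cv2.COLOR_RGB2HSV).astype(int)
for nm,(u,v) in dict(green=(150,170),red=(204,173),blue=(185,218)).items():
    w=A[v-9:v+10,u-9:u+10];wt=np.maximum(np.ptp(w,axis=-1)-35,0);vv,uu=np.mgrid[v-9:v+10,u-9:u+10]
    cu,cv=(wt*uu).sum()/wt.sum(),(wt*vv).sum()/wt.sum();q=W[v-9:v+10,u-9:u+10].reshape(-1,3);b=q[(q[:,2]>.02)&(q[:,2]<.047)]
    tp=q[q[:,2]>.048]
    print(nm,round(cu,1),round(cv,1),pix2plane("top",cu,cv,.052).round(4),"cap depth",tp.mean(0).round(4),len(tp))
u,v=151,221;q=W[v-12:v+12,u-12:u+12].reshape(-1,3)
for lo,hi in((.01,.03),(.03,.045),(.045,.06),(.06,.09)):
    k=q[(q[:,2]>lo)&(q[:,2]<hi)];print("amp",lo,len(k),k.mean(0).round(4),k.min(0).round(4),k.max(0).round(4))
w=W[240:275,165:242];q=w[w[...,2]>.007];q=q[~np.isnan(q[:,0])];c=q[:,:2].mean(0);_,vec,_=cv2.PCACompute2(q[:,:2].astype(np.float32),None);a=vec[0]*np.sign(vec[0,1]);n=np.array([a[1],-a[0]])
s=(q[:,:2]-c)@a;l=(q[:,:2]-c)@n;print("syr",c,a,np.degrees(np.arctan2(-a[0],a[1])))
for b in np.arange(-.12,.1,.01):
    k=(s>=b)&(s<b+.01);
    if k.any():print(round(b,3),k.sum(),np.ptp(l[k]).round(3),l[k].mean().round(4),q[k,2].max().round(3))
np.savez("rack.npz",p=p1)
c=cv2.resize(np.clip(A[205:285,130:250]*1.6,0,255).astype(np.uint8),None,fx=6,fy=6,interpolation=cv2.INTER_CUBIC);cv2.imwrite("pics/syr.png",c[:,:,::-1])
E
```

```text
-7.955489227710016 -9.114384809922312 [ 0.61252017 -0.07965289  0.08598749]
green 147.2 168.1 [0.6207 0.3497 0.052 ] cap depth [0.6209 0.3488 0.0537] 45
red 202.8 171.2 [0.6164 0.2103 0.052 ] cap depth [0.6171 0.2096 0.0544] 41
blue 182.9 217.8 [0.4978 0.2545 0.052 ] cap depth [0.4984 0.2541 0.054 ] 44
amp 0.01 11 [0.4843 0.3348 0.0188] [0.4781 0.3332 0.0102] [0.4909 0.3384 0.0258]
amp 0.03 13 [0.4829 0.3367 0.0371] [0.4766 0.3326 0.0303] [0.4944 0.3455 0.0439]
amp 0.045 33 [0.4856 0.3396 0.0501] [0.4781 0.333  0.0465] [0.4957 0.3504 0.0541]
amp 0.06 21 [0.4859 0.3402 0.0716] [0.4817 0.3368 0.0628] [0.4915 0.3452 0.08  ]
syr [0.4026643  0.21610473] [-0.2884829  0.957485 ] 16.76715
-0.11 3 0.003 -0.0001 0.014
-0.1 9 0.006 0.0004 0.015
-0.09 10 0.006 0.0 0.014
-0.08 12 0.007 0.0002 0.014
-0.07 13 0.007 0.0001 0.015
-0.06 12 0.007 0.0006 0.015
-0.05 21 0.016 -0.0003 0.021
-0.04 32 0.019 -0.0002 0.021
-0.03 31 0.019 0.0 0.021
-0.02 30 0.018 0.0002 0.021
-0.01 31 0.019 -0.0002 0.021
-0.0 32 0.019 -0.0003 0.02
0.01 30 0.019 -0.0004 0.021
0.02 31 0.018 0.0004 0.02
0.03 32 0.019 -0.0003 0.021
0.04 35 0.031 0.0004 0.021
0.05 22 0.013 -0.0001 0.017
0.06 21 0.013 0.0003 0.017
0.07 17 0.016 0.0001 0.019
```

View pics/fit.png

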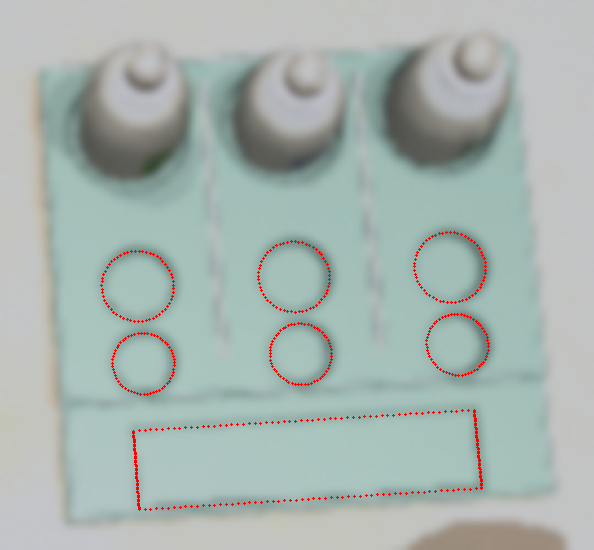

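View pics/syr.png

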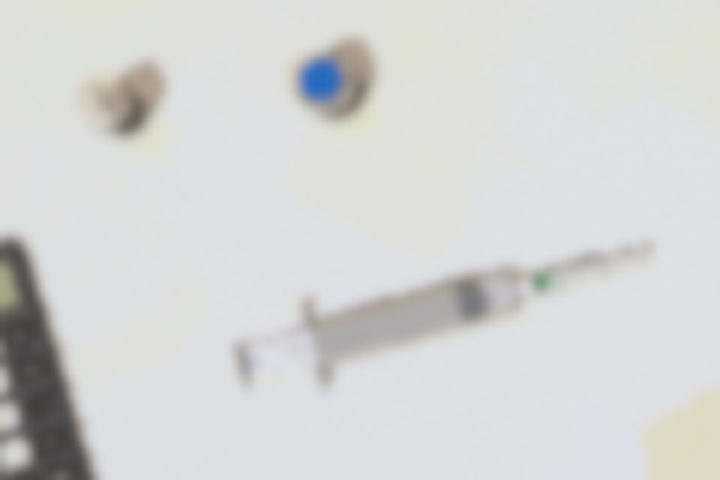

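The rack fit sits well on the pockets, and cap positions agree between colour and depth. The needle points to -y, and the grip origin comes from the barrel ends. I'll check IK for every pose, then move the blue vial first.

```bash
cat >> h.py <<'E'
RACK=(.6130,-.0800,.086)
OBJ=dict(blue=(.4981,.2543),green=(.6208,.3492),red=(.6167,.2100),amp=(.4858,.3400))
DST=dict(blue=(.001,0),green=(.001,-.092),red=(.001,.092),amp=(-.045,.092))
def q(phi): return [np.cos(phi/2),np.sin(phi/2),0,0]
SAFE=.19
def pickplace(n,dia):
    s=OBJ[n];d=rackpt(RACK,*DST[n]);Q=q(RACK[2]);h=.045
    command_gripper(dia+.030,30)
    r.reach([s[0],s[1],.16],Q)
    r.move_straight([s[0],s[1],h],Q,speed=.15)
    command_gripper(dia-.012,30);w=r.read_state()["grip_width"]
    if abs(w-dia)>.006: print(n,"grip odd",w);return False
    r.move_straight([s[0],s[1],SAFE],speed=.25)
    r.move_straight([d[0],d[1],SAFE],Q,speed=.25)
    f0=r.read_state()["contact_force"]
    r.move_straight([d[0],d[1],.075],speed=.18)
    c=r.move_straight([d[0],d[1],h+.0115],speed=.05,max_force=12)
    st=r.read_state();print(n,"w",w,st["grip_width"],"contact",c,"z",st["eef_pos"][2],"t",st["time_s"])
    if c and st["eef_pos"][2]>h+.018: return False
    command_gripper(dia+.014);r.move_straight([d[0],d[1],SAFE],speed=.25);return True
E
python3 - <<'E'
from h import *
for n in OBJ:
    d=rackpt(RACK,*DST[n])
    for p in ([*OBJ[n],.045],[*d[:2],.0565],[*d[:2],SAFE]):
        j=r.solve_ik(p,q(RACK[2]));print(n,None if j is None else np.round(j,2))
for sg in (1,-1):
    d=rackpt(RACK,-.106,0)
    for p,y in (([.4053,.2075,.031],.293),([d[0],d[1],.043],.086)):
        j=r.solve_ik(p,q(y+sg*np.pi/2));print(sg,None if j is None else np.round(j,2))
print(r.read_state()["time_s"]); print(pickplace("blue",.026)); print(r.read_state()["time_s"])
im,_=optics.get_image("top");c=cv2.resize(im[110:290,130:390],None,fx=3,fy=3,interpolation=cv2.INTER_CUBIC);cv2.imwrite("pics/b.png",c[:,:,::-1])
E
```

```text
blue [ 0.34  0.65  1.67 -0.    0.82  1.82]
blue [-0.25  0.72  1.47 -0.    0.95  1.23]
blue [-0.25  0.57  1.34 -0.    1.23  1.23]
green [ 0.4   0.88  1.16 -0.    1.1   1.89]
green [-0.39  0.76  1.39 -0.    0.99  1.1 ]
green [-0.39  0.62  1.26 -0.    1.27  1.1 ]
red [ 0.21  0.78  1.38 -0.    0.98  1.7 ]
red [-0.11  0.7   1.52 -0.    0.93  1.38]
red [-0.11  0.55  1.39 -0.    1.21  1.38]
amp [ 0.48  0.7   1.56 -0.    0.88  1.97]
amp [-0.12  0.64  1.66 -0.    0.85  1.36]
amp [-0.12  0.47  1.52 -0.    1.15  1.36]
1 [ 0.3   0.55  1.97 -0.    0.63  0.01]
1 [-0.32  0.6   1.79 -0.    0.75 -0.41]
-1 None
-1 [-0.32  0.6   1.79 -0.    0.75  2.73]
0.7
blue w 0.02441749794864419 0.02471052618810811 contact False z 0.05614712108625653 t 8.9167
True
9.9
```

View pics/b.png

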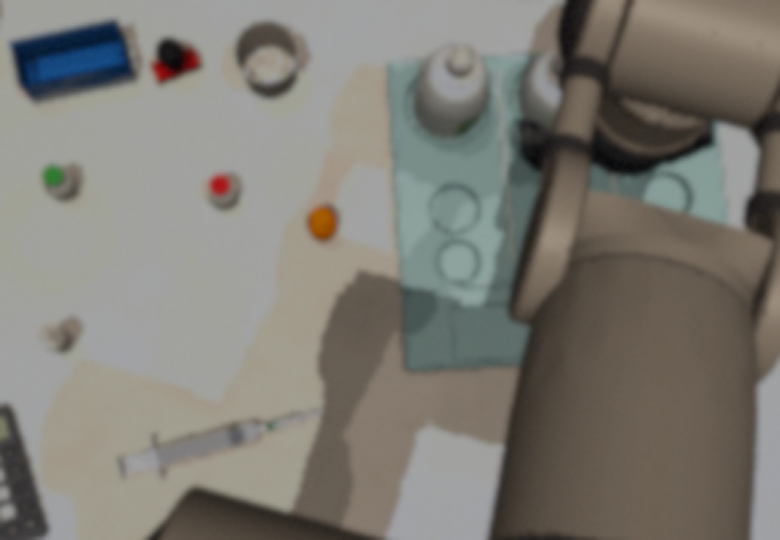

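The arm hides the rack here; the remaining vials, ampoule and syringe are undisturbed. I'll do green, then photograph the rack with the arm off to the left.

```bash
python3 - <<'E'
from h import *
print(pickplace("green",.026))
r.reach([OBJ["red"][0],OBJ["red"][1],.16],q(RACK[2]));print(r.read_state()["time_s"])
a,_=optics.get_image("top");b,_=optics.get_image("side")
a=cv2.resize(a[110:245,250:390],(560,540),interpolation=cv2.INTER_CUBIC)
cv2.imwrite("pics/g.png",np.clip(a[:,:,::-1]*1.4,0,255));cv2.imwrite("pics/gs.png",b[:,:,::-1])
E
```

```text
green w 0.02478970499595342 0.02432661776292898 contact True z 0.056087950504635845 t 17.325
True
19.7417[ WARN:0@20.229] global loadsave.cpp:1063 imwrite_ Unsupported depth image for selected encoder is fallbacked to CV_8U.
```

View pics/g.png

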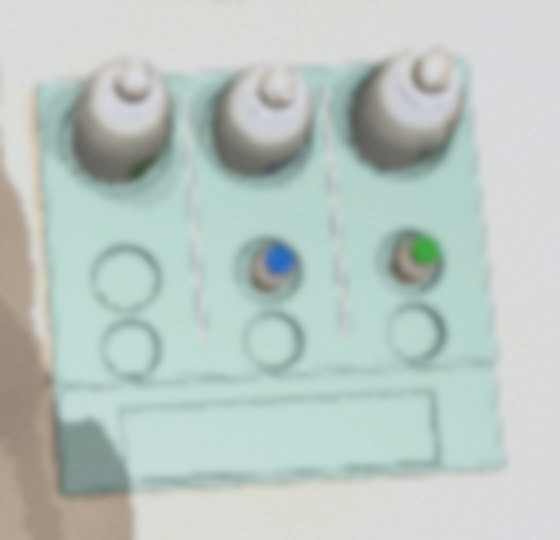

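Both vials stand upright in their pockets: blue in the middle one (cap at 280,260), green in the right one (425,250). Next come red and the ampoule, then the syringe.

```bash
cat >> h.py <<'E'
def syringe(s=(.4053,.2075),yaw=.293):
    d=rackpt(RACK,-.106,0);Q=q(yaw+np.pi/2);Q2=q(RACK[2]+np.pi/2);h=.0315
    command_gripper(.045,30)
    r.reach([*s,.16],Q);r.move_straight([*s,h],Q,speed=.12,max_force=15)
    command_gripper(.008,40);w=r.read_state()["grip_width"];print("syr w",w,r.read_state()["eef_pos"])
    if w<.014: return False
    r.move_straight([*s,.13],speed=.15)
    r.move_straight([d[0],d[1],.13],Q2,speed=.15)
    r.move_straight([d[0],d[1],.07],speed=.12)
    c=r.move_straight([d[0],d[1],h+.0115],speed=.04,max_force=12)
    st=r.read_state();print("contact",c,st["eef_pos"],st["grip_width"],st["time_s"])
    command_gripper(.034);r.move_straight([d[0],d[1],.16],speed=.12);return True
E
python3 - <<'E'
from h import *
ok=pickplace("red",.026) and pickplace("amp",.020);print(ok)
if ok:
    r.reach([.4053,.2075,.16],q(.293+np.pi/2))
    a,_=optics.get_image("top");b,_=optics.get_image("side")
    a=cv2.resize(a[110:245,250:390],(560,540),interpolation=cv2.INTER_CUBIC)
    b=cv2.resize(b[120:210,180:310],(800,554),interpolation=cv2.INTER_CUBIC)
    cv2.imwrite("pics/r.png",a[:,:,::-1]);cv2.imwrite("pics/rr.png",b[:,:,::-1])
    print(r.read_state()["time_s"])
E
```

```text
red w 0.02394803914969367 0.024348662929255072 contact True z 0.056188194673160545 t 24.575
amp w 0.01921414331929923 0.019293721679933755 contact False z 0.05619048002673419 t 31.9833
True
34.2833
```

View pics/r.png

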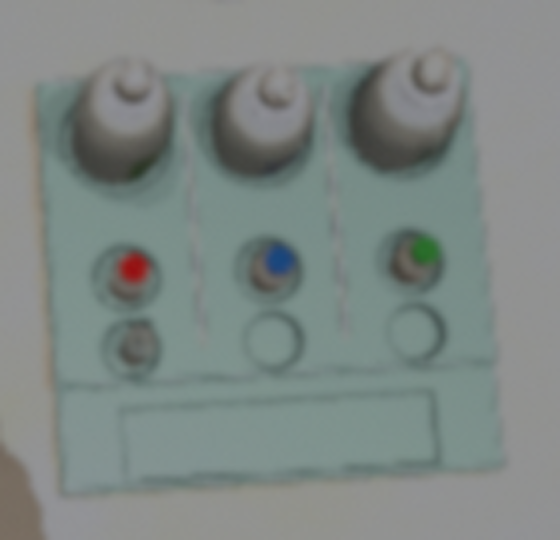

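Red and the ampoule are standing in the left lane (caps at 133,268 and 137,343). Now the syringe.

```bash
python3 - <<'E'
from h import *
print(syringe())
r.move_straight([.45,.0,.25],speed=.25);r.reach([.42,.28,.25],q(RACK[2]+np.pi/2));print(r.read_state()["time_s"])
a,d=optics.get_image("top");b,_=optics.get_image("side");np.savez("end.npz",d=d)
a=cv2.resize(a[110:290,130:390],None,fx=3,fy=3,interpolation=cv2.INTER_CUBIC)
b=cv2.resize(b[110:270,150:330],(675,600),interpolation=cv2.INTER_CUBIC)
cv2.imwrite("pics/s.png",a[:,:,::-1]);cv2.imwrite("pics/ss.png",b[:,:,::-1])
E
```

```text
syr w 0.017871097286560264 [0.40563841 0.20760744 0.03216236]
contact False [ 0.50749816 -0.08914431  0.04300245] 0.018015999429187923 40.9
True
44.125
```

View pics/s.png

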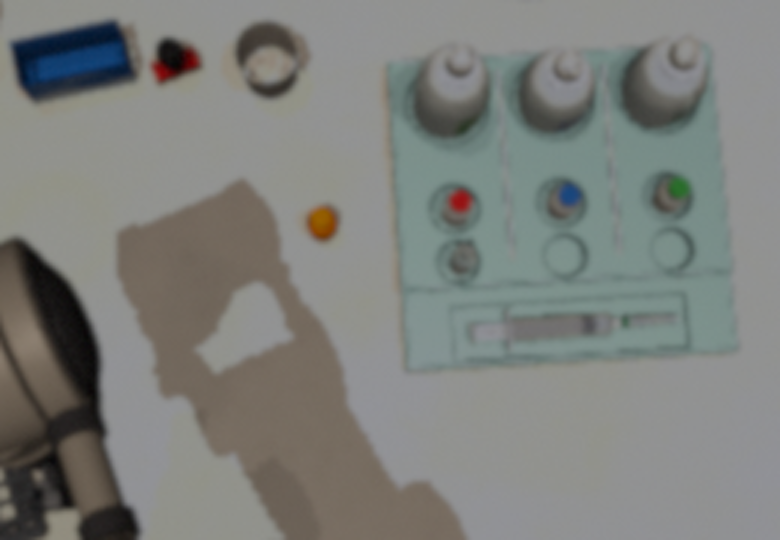

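View pics/ss.png

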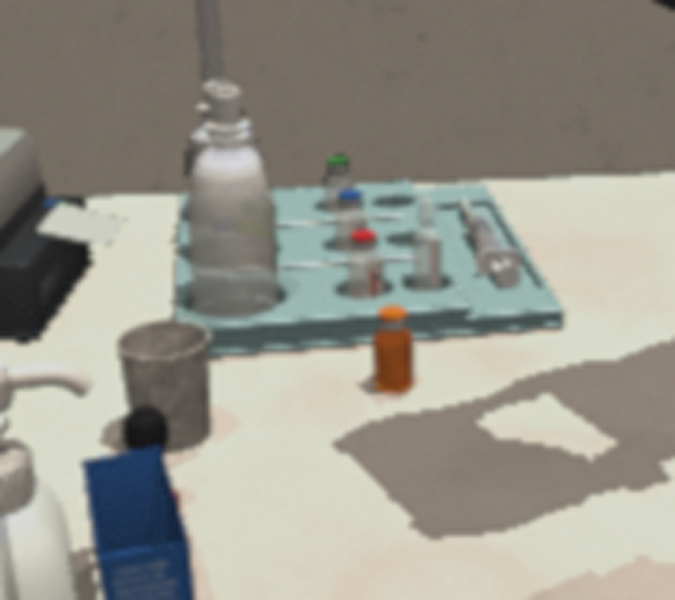

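All are upright in the right pockets, and the bottles and cup haven't moved. A depth check will show whether the syringe is down on the trough floor (barrel top should be near 30 mm).

```bash
python3 - <<'E'
from h import *
ds=np.array([optics.get_image("top")[1] for _ in range(8)]);D=np.median(ds,0);W=cloud("top",D)
X=W.reshape(-1,3);c,s=np.cos(RACK[2]),np.sin(RACK[2]);e=X[:,:2]-RACK[:2];L=np.c_[e@[c,s],e@[-s,c]]
k=(np.abs(L[:,0]+.106)<.03)&(np.abs(L[:,1])<.105)&(X[:,2]>.0185);l=L[k];z=X[k,2]
for b in np.arange(-.1,.1,.02):
    m=(l[:,1]>=b)&(l[:,1]<b+.02)
    if m.any():print(round(b,2),m.sum(),"x",l[m,0].min().round(3),l[m,0].max().round(3),"ztop",np.percentile(z[m],90).round(4))
print(l[:,1].min(),l[:,1].max())
E
```

```text
-0.1 14 x -0.132 -0.077 ztop 0.0254
-0.08 24 x -0.131 -0.101 ztop 0.0239
-0.06 29 x -0.131 -0.1 ztop 0.0257
-0.04 48 x -0.131 -0.096 ztop 0.0306
-0.02 64 x -0.131 -0.08 ztop 0.0308
0.0 63 x -0.129 -0.08 ztop 0.0306
0.02 60 x -0.131 -0.095 ztop 0.0307
0.04 68 x -0.122 -0.08 ztop 0.0306
0.06 41 x -0.131 -0.1 ztop 0.0268
0.08 14 x -0.132 -0.079 ztop 0.0291
-0.1025122833921819 0.10113422875255383
```

The barrel top is level at 30.6 mm along its length, so the syringe lies flat on the trough floor.

```bash
python3 -c "
from workcell import r
print(r.read_state()['time_s']); r.finish_job()"
```

```text
44.625
the job is handed in; nothing more can be done
```

I finished the job as asked and handed it in at 44.6 s of the 125 s allowed. I don't know the verdict, because the hand-in reports none.

- **Bottles:** From the labels, the tall bottle is in the left lane, the blue label in the middle and the dark green label in the right.
- **Placing:** In the order asked, I put the blue vial in the middle pocket, the green in the right, the red in the left, and the ampoule in front of the red vial. The syringe went into the trough last, needle to the right.
- **Last checks:** The final top and side pictures show the three vials and the ampoule upright in the right pockets. The bottles, cup and orange look-alike stand where they were, by eye. The depth image puts the syringe barrel level at about 30.6 mm; lying on the trough floor it should be 30 mm.
- **Disagreements:** The syringe started at about 0.29 rad, slightly over the 0.25 rad stated. I used the measured value and the grip went as planned. My two rack position estimates differed by about 2 mm, well inside the pocket clearance.

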